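Lock the label rewinder's hub for transport

TASK

Make the label rewinder ready for transport: turn its hub by the orange grip until the hub's keyway lines up with the slot in the blue block on the base, then set the red locking key upright into keyway and slot, fully down on the base, and let go of it.

Things in the scene. Friction and masses are not known exactly. Their poses are not given: they have to be found in the camera images.
- rewinder: Fixed label rewinder: light grey base plate 230 x 160 mm, top at z = 25 mm, with a dark hub and a blue slot block; low housing at +x, 50 mm high. Origin on the table under the hub's vertical axis, z up. Slot block on the -x side: channel along x, 36 mm wide, between two blue rails (x = -58 to -104 mm, tops at z = 43), red strip on its floor, end stop at x = -98 mm.
- hub (a joint): Hub angle, rad, anticlockwise from above; 0 = keyway in line with slot (pointing to rewinder -x); starts 0.6 to 1.35, stops -0.5 and 1.6, stays where left, friction 0.12 N m. Dark disc, diameter 110, z 25 to 43 mm; open keyway 36 mm wide, from rim to 24 mm off the axis. Orange grip bar on the axis: 16 thick, 36 long along the keyway, z 43 to 83 mm, white line on top.
- seat (a point): The red key's place on the rewinder: on the base plate's top (z = 25 mm), in the middle of the slot, 61 mm from the hub axis towards the rewinder's -x. Here the key's underside centre belongs, its length along the rewinder's x axis, half in the hub's keyway and half in the slot. Axes as the rewinder's.
- key_red: Red locking key, loose, upright on the table, about 0.09 kg; a blue and a yellow one of the same shape stand near it and are not wanted. Origin at the centre of its underside, z up: blade 62 mm long (x), 20 thick (y), 30 high; on it a grip 40 long (x), 16 thick (y), from z = 30 to 61 mm. Same either way round.
Things that resemble listed ones, but are neither listed nor needed, are in the scene too. There is more than one size of the key_red; the one meant has the size given above.

How it is judged:
By the outcome, as a careful person would: the job done as asked, in the order asked, and still so for the second after the job is handed in, with the robot touching nothing.
It also fails if it takes over 51 s, if anything falls off the work surface, if the arm or the gripper's body presses on something with over 40 N, if the wrist force passes 120 N, or if a joint passes its speed limit or range.

ROBOT

A 6-joint arm with a two-finger parallel gripper is mounted at the origin on the work surface. World frame = base frame: x ahead of the robot, y to its left, z up, the work surface at z = 0. Lengths are in mm, angles in rad, forces in N, time in s.
With the tool pointing down it reaches from about 300 to 775 mm from the base axis. Payload 14.6 kg.
Tool frame: the origin (TCP) lies on the centre line of the jaws, within the pads' length; the fingertips stand 22 mm ahead of it and the grasp point (between the pads) lies 3 mm ahead of it (manip.tcp_to_tips is the distance from the TCP to the fingertips, in mm); z points along the fingers, y is the direction in which the jaws open and shut (so a half turn about z gives the same grasp; the last joint's range is limited). The gripper opens to 94 mm and grips with 3 to 60 N. Pads are 16 mm wide; open, the fingers measure 119 mm over their backs; the gripper's body (75 mm by 177 mm) begins 78 mm behind the grasp point.
Start: joints at [-1.406, 0.3, 1.521, -0, 1.321, -0.067], TCP at [126.345, -535.282, 227.446] pointing down, gripper open.
Joint ranges: [-3.03, 3.03], [-0.79, 2.21], [0.23, 2.52], [-1.04, 4.18], [0, 3.07], [-2.55, 2.55]. Speed limits (rad/s): [2.22, 2.22, 2.57, 3.14, 3.14, 3.14].

INTERFACE

Orientations are given as [roll, pitch, yaw] about the fixed x, y, z axes, in that order (R = Rz(yaw) Ry(pitch) Rx(roll)).
In Python, from cell import manip, vision, workorder gives the robot as it stands.
- The arm moves only by the tool carry_out, never from a script. Its argument "deltas" is a list of rows, each a list of 3 entries, a list of its own where there are three numbers: the shift along the tool's x, y, z in cm, then the turn about the tool's z in degrees, then the opening, from 0 (shut) to 1 (fully open). A call has 1 to 20 rows; each row shifts and turns the commanded pose from where the row before left it, along the tool's axes as they then stand; what a row does not reach is not made up. A row lasts 1/12 s, in which the tool goes at most 41.7 mm and 7.16 degrees, less where a joint would pass 70% of its speed; a pose out of reach is approached as far as the arm can. A call with a gripper value outside its range is refused whole. The fingers move at their own pace and stop on an object; "grip_force" is the grip in N (left out, the last holds). Time passes only in rows, so rows that do not move let the fingers close. It gives the time, the measured TCP pose, the force and the opening at its end, in the units of the state.
- manip.read_state(): the state, without advancing time (a new reading comes with each control period).
- vision.camera(name): name is "scene" or "top" or "wrist"; returns (picture, depth): 420x560x3 uint8, red, green, blue; 420x560 float32, mm along the optical axis (not along the pixel's ray), 0 where there is no reading.
- vision.calibration(name): a dict with "mtx" (3x3 intrinsics, pixels), "eye" and "orientation" of the camera in the world. Camera axes: x right, y down, z forward; pixel columns grow to the right and rows downward; lengths in mm; the calibration is good to about 2 mm. The wrist camera is an equidistant fisheye: a pixel r from the principal point sees the ray r / f radians off the axis. A picture is of the moment at which its call begins: read the wrist's pose just before it. calibration takes no time and is no camera call; for the wrist camera it gives the pose at the moment of the call.
- workorder.sign_off(): hands the job in, once; it reports no verdict.
The state is a dict: "clock": time; "joints": joint angles; "qd": joint speeds; "effort": joint torques, N m; "eef_pos": TCP position; "eef_rot": TCP orientation; "wrist_force": force on the tool from outside, world axes, zero at the start; "moment": the same for the moment, N m; "finger_gap": finger opening in mm.
Only numpy, scipy, OpenCV 4.12 (cv2) and the standard library are available. Lean on these libraries where they do the work, as an engineer would, in place of code of your own. Each camera call takes 0.05 s, during which the arm holds its last target.

## Working session

There is one attempt and no reset: what is moved stays moved. The work goes in short steps, Python scripts to look and compute and a tool call to move; the robot and the scene stay as the last step left them, time stands still between calls to the robot, and variables do not carry over. Pictures are saved under pics/ and viewed, and the job is handed in when it is done.

Besides the shell and the picture viewer there is one more tool, called after "Request:" by a JSON object that holds its "fn" and its "kwargs". carry_out: Moves the arm, as the interface text tells. Its arguments: {"type":"object","properties":{"deltas":{"type":"array","items":{"type":"array"}},"grip_force":{"type":"number"}},"required":["deltas"]}

```bash
mkdir -p pics; ls; cat > h.py <<'E'
import numpy as np, cv2
from cell import manip, vision, workorder
def cam(n):
    im,d=vision.camera(n); c=vision.calibration(n); return im,d,c
def save(p,im): cv2.imwrite(p,cv2.cvtColor(im,cv2.COLOR_RGB2BGR))
E
python3 - <<'E'
from h import *
print(manip.read_state())
for n in("scene","top","wrist"):
    im,d,c=cam(n); save(f"pics/{n}0.png",im); np.savez(f"{n}0.npz",im=im,d=d,K=c["mtx"],e=c["eye"],o=np.array(c["orientation"]))
    print(n,c)
E
```

```text
pics
{'clock': 0.0, 'joints': array([-1.40560700e+00,  3.00453452e-01,  1.52158974e+00, -4.10594197e-05,
        1.32071074e+00, -6.65940585e-02]), 'qd': array([ 1.13901867e-04, -2.27704321e-03, -1.36679300e-03, -9.88136198e-07,
       -8.35433982e-04,  6.23780293e-04]), 'effort': array([-8.86130438e-04, -5.31805766e+01, -3.52739453e+01,  7.08010560e-02,
        2.43405683e-02, -9.42661518e-05]), 'eef_pos': array([ 126.29283577, -535.05245109,  226.89233861]), 'eef_rot': array([-3.14043130e+00, -3.75951882e-05,  2.31793545e-01]), 'wrist_force': array([-0.58892869,  0.03700808,  0.32654208]), 'moment': array([ 0.03685378, -0.04012955, -0.0201233 ]), 'finger_gap': 94.08889190296264}
scene {'mtx': array([[421.71145525,   0.        , 275.75771406],
       [  0.        , 421.71145525, 209.84575208],
       [  0.        ,   0.        ,   1.        ]]), 'eye': array([776.15986812, 376.17261321, 765.46130198]), 'orientation': array([-2.53410474, -0.01267494,  2.68664436])}
top {'mtx': array([[399.48454138,   0.        , 280.05633304],
       [  0.        , 399.48454138, 209.06291021],
       [  0.        ,   0.        ,   1.        ]]), 'eye': array([410.46836386, -39.97288977, 790.67885942]), 'orientation': array([-2.99209752, -0.02044857, -1.59532352])}
wrist {'mtx': array([[325.1922621 ,   0.        , 277.5496305 ],
       [  0.        , 325.1922621 , 205.97375541],
       [  0.        ,   0.        ,   1.        ]]), 'eye': array([ 194.20538793, -519.25595736,  384.72926512]), 'orientation': array([ 2.89575885e+00, -8.14112139e-04, -1.33899382e+00])}
```

View pics/scene0.png

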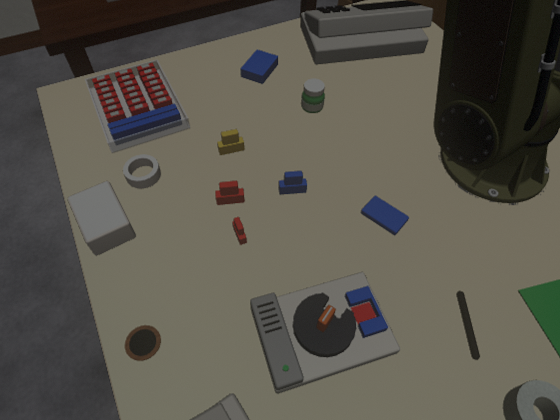

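View pics/top0.png

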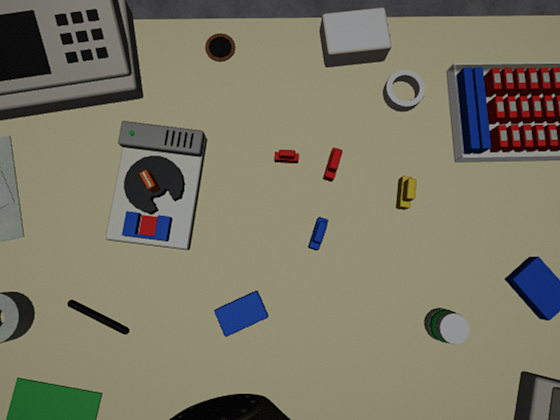

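View pics/wrist0.png

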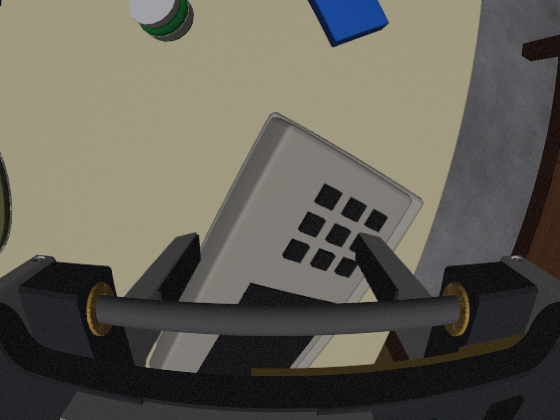

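```bash
cat >> h.py <<'E'
from scipy.spatial.transform import Rotation as Ro
def cloud(im,d,K,e,o):
    h,w=d.shape; u,v=np.meshgrid(np.arange(w),np.arange(h))
    p=np.stack([(u-K[0,2])*d/K[0,0],(v-K[1,2])*d/K[1,1],d],-1)
    return p@Ro.from_euler('xyz',o).as_matrix().T+e
def box(P):
    r=cv2.minAreaRect(P[:,:2].astype(np.float32)); b=cv2.boxPoints(r)
    e1=b[1]-b[0];e2=b[2]-b[1]
    if np.linalg.norm(e2)>np.linalg.norm(e1): e1,e2=e2,e1
    return np.round(r[0],1),round(float(np.linalg.norm(e1)),1),round(float(np.linalg.norm(e2)),1),round(float(np.degrees(np.arctan2(e1[1],e1[0])))%180,1)
E
python3 - <<'E'
from h import *
for n in("top","scene"):
    z=np.load(n+"0.npz"); im=z["im"]; W=cloud(im,z["d"],z["K"],z["e"],z["o"])
    hsv=cv2.cvtColor(im,cv2.COLOR_RGB2HSV); H,S,V=[hsv[...,i].astype(int) for i in range(3)]
    for nm,m in(("red",((H<7)|(H>172))&(S>150)&(V>60)),("or",(H>=6)&(H<16)&(S>140)&(V>80)),("blue",(H>105)&(H<130)&(S>120)),("dark",(V<60)&(S<90))):
        k,l,st,c=cv2.connectedComponentsWithStats(m.astype(np.uint8))
        for i in range(1,k):
            if st[i,4]<40: continue
            P=W[(l==i)&(z["d"]>0)]
            if len(P)<20 or P[:,0].min()<250 : continue
            zz=P[:,2]; zm=np.percentile(zz,98)
            t=P[zz>zm-6]
            print(n,nm,c[i].round(),st[i,4],"z",zz.min().round(1),zm.round(1),"all",box(P),"top",box(t))
    t=W[(abs(W[...,2])<10)&(W[...,0]>300)]; print("table z",np.median(t[:,2]))
z=np.load("top0.npz"); im=z["im"]
a=cv2.resize(im[110:260,260:430],None,fx=4,fy=4,interpolation=2); save("pics/ck.png",a)
a=cv2.resize(im[110:260,95:220],None,fx=4,fy=4,interpolation=2); save("pics/rw.png",a)
E
```

```text
top red [556.  77.] 84 z 15.6 47.0 all (array([ 789.3, -625.8]), 65.1, 24.1, 156.3) top (array([ 777.8, -622.7]), 43.2, 13.5, 177.9)
top red [496.  79.] 106 z 15.4 48.2 all (array([ 788.7, -503. ]), 64.0, 24.3, 164.5) top (array([ 777.8, -500. ]), 43.4, 17.0, 178.2)
top red [508.  78.] 108 z 16.0 47.7 all (array([ 786.9, -525.9]), 61.7, 20.6, 169.6) top (array([ 779.1, -524.1]), 45.4, 16.2, 176.7)
top red [520.  79.] 108 z 40.1 47.9 all (array([ 778.7, -549.2]), 43.7, 15.6, 0.3) top (array([ 778.7, -549.2]), 43.7, 15.6, 0.3)
top red [533.  79.] 108 z 19.9 47.4 all (array([ 784.5, -575.2]), 57.2, 17.2, 179.6) top (array([ 778.4, -575.2]), 45.2, 17.2, 179.7)
top red [545.  79.] 111 z 14.1 48.3 all (array([ 786.3, -601.2]), 61.0, 19.2, 174.5) top (array([ 778.7, -600. ]), 44.8, 17.0, 3.5)
top red [536. 106.] 111 z 8.7 47.3 all (array([ 729.6, -578.2]), 67.3, 25.6, 159.8) top (array([ 718.9, -573.6]), 43.6, 16.7, 177.2)
top red [548. 106.] 117 z 5.0 47.8 all (array([ 730.1, -603.4]), 66.2, 27.0, 158.3) top (array([ 718.3, -599.4]), 43.9, 17.1, 0.0)
top red [558. 103.] 47 z 12.8 47.4 all 
[... 10766 characters left out ...]
 dark [ 90. 384.] 1336 z -760.6 -742.1 all (array([1200.4, -196.9]), 195.7, 169.8, 89.5) top (array([1198.2, -193.9]), 189.8, 165.5, 89.5)
scene dark [  7. 371.] 211 z -756.2 -742.6 all (array([1421.5, -353.9]), 72.0, 51.3, 84.5) top (array([1420.8, -352. ]), 68.4, 49.3, 84.1)
scene dark [511. 405.] 403 z 5.2 50.4 all (array([365. , 429.1]), 52.4, 9.9, 46.1) top (array([364.8, 429.3]), 52.4, 9.3, 46.1)
scene dark [  2. 403.] 68 z -757.0 -743.3 all (array([1448.2, -257.7]), 55.6, 23.0, 92.6) top (array([1446. , -256.3]), 53.0, 20.0, 90.1)
scene dark [547. 409.] 365 z 3.0 49.8 all (array([321.5, 459. ]), 34.5, 13.4, 84.6) top (array([321.4, 460.6]), 32.6, 11.0, 79.6)
table z 1.2003229440786072
```

View pics/ck.png

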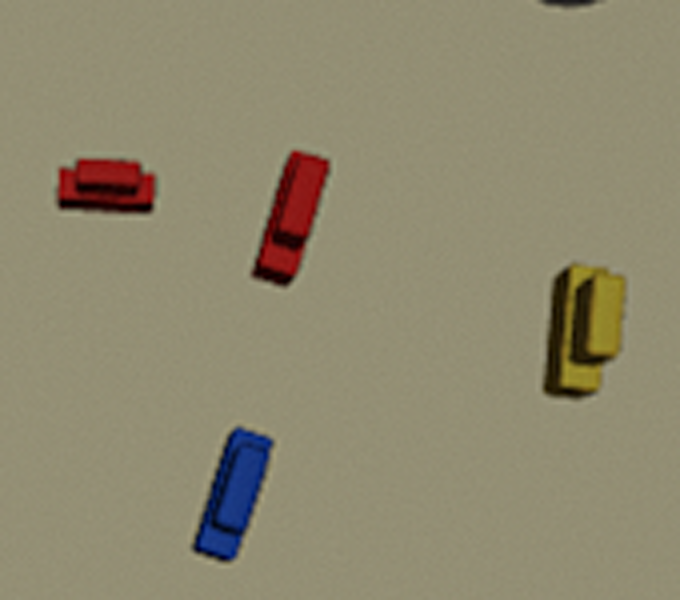

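View pics/rw.png

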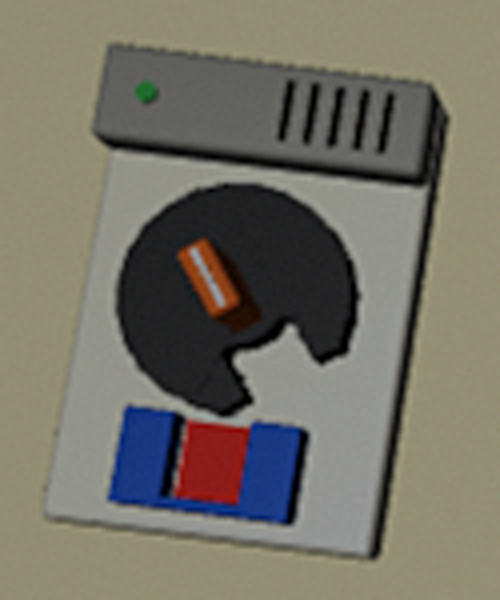

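Key candidates in the top view:
- Red (333,163): 62 mm high, grip 39x14 mm, blade about 60 mm. This matches the given size, so it is key_red.
- Red (286,156): 49 mm high and 31 mm long, so it is the small look-alike.
- Tray keys (around 500–556, 77–136): 48 mm high, also the small size.

The crop confirms that (333,163) is the larger one. Key_red is at about (614.6, -163.7), axis -18.5°. The hub axis is at about (577, 183), the rewinder yaw is about -8.6° and the grip yaw is about 28.4°, so the hub stands at about +37°.

```bash
cat >> h.py <<'E'
def goto(x,y,z,yaw=None):
    s=manip.read_state(); p=s["eef_pos"]; ps=s["eef_rot"][2]
    d=np.array([x,y,z])-p; c,sn=np.cos(ps),np.sin(ps)
    if yaw is not None: print("turn deg",-(yaw-np.degrees(ps)))
    for nm,a in(("cur yaw",ps),("goal yaw",np.radians(yaw or 0))):
        c,sn=np.cos(a),np.sin(a); print(nm,"cm:",np.round([(d[0]*c+d[1]*sn)/10,(d[0]*sn-d[1]*c)/10,-d[2]/10],3))
    print("pos",p.round(1),"yaw",round(np.degrees(ps),2),"gap",round(s["finger_gap"],1),"F",s["wrist_force"].round(1),"t",s["clock"])
E
python3 -c "
from h import *
goto(577,183,200,28.4)"
```

```text
turn deg -15.118364117457558
cur yaw cm: [ 60.36  -59.538   2.703]
goal yaw cm: [ 73.799 -41.734   2.703]
pos [ 126.3 -535.1  227. ] yaw 13.28 gap 94.1 F [-0.5  0.1  0.4] t 0.15
```

Request:
{"fn": "carry_out", "kwargs": {"deltas": [[[0,0,0],-5,0.7],[[1,-0.6,0],-5,0.7],[[2,-1.1,0],-5,0.7],[[2.8,-1.6,0],0,0.7],[[2.8,-1.6,0],0,0.7],[[2.8,-1.6,0],0,0.7],[[2.8,-1.6,0],0,0.7],[[2.8,-1.6,0],0,0.7],[[2.8,-1.6,0],0,0.7],[[2.8,-1.6,0],0,0.7],[[2.8,-1.6,0],0,0.7],[[2.8,-1.6,0],0,0.7],[[2.8,-1.6,0],0,0.7],[[2.8,-1.6,0],0,0.7],[[2.8,-1.6,0],0,0.7],[[2.8,-1.6,0],0,0.7],[[2.8,-1.6,0],0,0.7],[[2.8,-1.6,0],0,0.7],[[2.8,-1.6,0],0,0.7],[[2.8,-1.6,0],0,0.7]]}}

```text
clock: 1.82
eef_pos: [438.8, -41.7, 227.4]
eef_rot: [-3.142, -0.0, 0.494]
wrist_force: [-0.7, -0.7, 1.1]
finger_gap: 66.1
```

```bash
python3 -c "
from h import *
goto(577,183,180,28.4)"
```

```text
turn deg -0.11282603065611241
cur yaw cm: [ 22.82  -13.24    4.742]
goal yaw cm: [ 22.846 -13.195   4.742]
pos [438.8 -41.7 227.4] yaw 28.29 gap 66.1 F [-0.7 -0.7  1.1] t 1.8167
```

Request:
{"fn": "carry_out", "kwargs": {"deltas": [[[2.8,-1.6,0.5],0,0.5],[[2.8,-1.6,0.5],0,0.5],[[2.8,-1.6,0.5],0,0.5],[[2.8,-1.6,0.5],0,0.5],[[2.8,-1.6,0.5],0,0.5],[[2.8,-1.6,0.5],0,0.5],[[2.8,-1.6,0.5],0,0.5],[[2.8,-1.6,0.5],0,0.5],[[0.8,0,0.5],0,0.5],[[0,0,0],0,0.5],[[0,0,0],0,0.5],[[0,0,0],0,0.5]]}}

```text
clock: 2.82
eef_pos: [581.6, 178.3, 182.7]
eef_rot: [3.142, 0.0, 0.493]
wrist_force: [0.3, -0.2, 0.2]
finger_gap: 46.8
```

```bash
python3 -c "
from h import *
goto(577,183,72,28.4)
im,d,c=cam('wrist'); save('pics/w1.png',im)"
```

```text
turn deg -0.16434120972922628
cur yaw cm: [-0.181 -0.633 11.073]
goal yaw cm: [-0.179 -0.633 11.073]
pos [581.6 178.3 182.7] yaw 28.24 gap 46.8 F [ 0.3 -0.2  0.2] t 2.8167
```

View pics/w1.png

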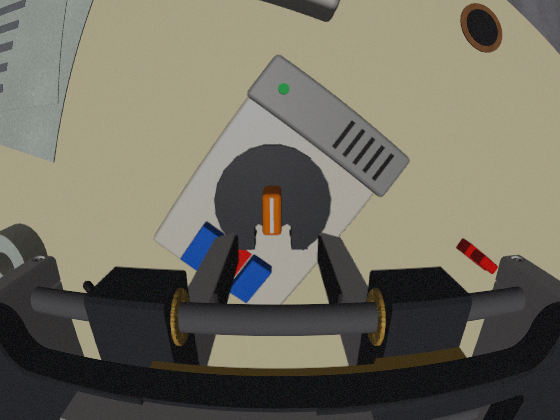

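```bash
cat >> h.py <<'E'
def wray(u,v,zz,c=None):
    c=c or vision.calibration('wrist'); K=c["mtx"]; a=np.array([u-K[0,2],v-K[1,2]]); r=np.hypot(*a); th=r/K[0,0]
    q=np.array([*(a/r*np.sin(th)),np.cos(th)]); q=Ro.from_euler('xyz',c["orientation"]).as_matrix()@q
    return c["eye"]+q*(zz-c["eye"][2])/q[2]
E
python3 - <<'E'
from h import *
im=cv2.imread('pics/w1.png'); hsv=cv2.cvtColor(im,cv2.COLOR_BGR2HSV)
cv2.imwrite('pics/w1c.png',cv2.resize(im[175:260,215:335],None,fx=6,fy=6,interpolation=2))
E
```

```text
(no output)
```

View pics/w1c.png

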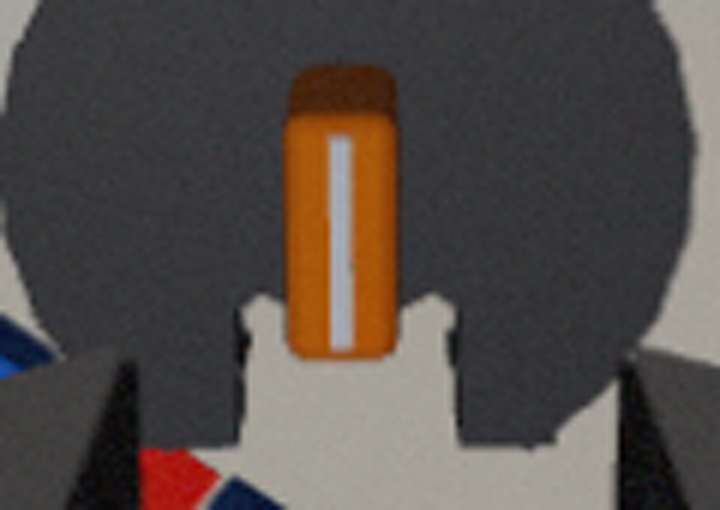

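```bash
python3 - <<'E'
from h import *
a=wray(271.7,197.7,83);b=wray(271.8,233.3,83)
print(a,b,(a+b)/2,np.degrees(np.arctan2(*(a-b)[1::-1])))
print(wray(215+287/6,214.2,83),wray(215+398/6,214.2,83))
m=(a+b)/2; goto(m[0],m[1],72,28.4)
E
```

```text
[590.07092356 187.79424433  83.        ] [563.16247776 173.422228    83.        ] [576.61670066 180.60823617  83.        ] 28.107031991946926
[574.33690061 187.70483508  83.        ] [581.53362602 174.28807662  83.        ]
turn deg -0.17925388126219843
cur yaw cm: [-0.336 -0.448 11.103]
goal yaw cm: [-0.334 -0.449 11.103]
pos [581.7 178.3 183. ] yaw 28.22 gap 46.8 F [-0.7  0.7  0.9] t 2.8667
```

Request:
{"fn": "carry_out", "kwargs": {"deltas": [[[-0.3,-0.5,1],0,0.5],[[0,0,2],0,0.5],[[0,0,2],0,0.5],[[0,0,2],0,0.5],[[0,0,2],0,0.5],[[0,0,1],0,0.5],[[0,0,0.6],0,0.5],[[0,0,0],0,0.5],[[0,0,0],0,0.5],[[0,0,0],0,0.0],[[0,0,0],0,0.0],[[0,0,0],0,0.0],[[0,0,0],0,0.0],[[0,0,0],0,0.0],[[0,0,0],0,0.0]], "grip_force": 15}}

```text
clock: 4.12
eef_pos: [577.3, 181.8, 76.7]
eef_rot: [3.141, -0.0, 0.494]
wrist_force: [2.3, -5.0, 0.5]
finger_gap: 16.1
```

```bash
python3 -c "
from h import *
goto(577,182,72,-8.6)"
```

```text
turn deg 36.88142586917191
cur yaw cm: [-0.016 -0.031  0.472]
goal yaw cm: [-0.031 -0.015  0.472]
pos [577.3 181.8  76.7] yaw 28.28 gap 16.1 F [ 2.3 -5.   0.5] t 4.1167
```

Request:
{"fn": "carry_out", "kwargs": {"deltas": [[[0,0.05,0],3,0],[[0,0,0],4,0],[[0,0,0],4,0],[[0,0,0],4,0],[[0,0,0],4,0],[[0,0,0],4,0],[[0,0,0],4,0],[[0,0,0],4,0],[[0,0,0],4,0],[[0,0,0],2,0],[[0,0,0],0,0],[[0,0,0],0,0],[[0,0,0],0,0]]}}

```text
clock: 5.2
eef_pos: [577.3, 181.9, 76.7]
eef_rot: [-3.141, -0.0, -0.151]
wrist_force: [-0.5, 0.1, 3.8]
finger_gap: 15.8
```

```bash
python3 -c "
from h import *
goto(577,182,180,-8.6)
im,d,c=cam('wrist'); save('pics/w2.png',im)
im,d,c=cam('top'); save('pics/t2.png',cv2.resize(im[110:260,95:220],None,fx=4,fy=4,interpolation=2))"
```

```text
turn deg -0.04869687603337525
cur yaw cm: [-3.0000e-02 -4.0000e-03 -1.0326e+01]
goal yaw cm: [-3.0000e-02 -4.0000e-03 -1.0326e+01]
pos [577.3 181.9  76.7] yaw -8.65 gap 15.8 F [-0.5  0.1  3.8] t 5.2
```

View pics/w2.png

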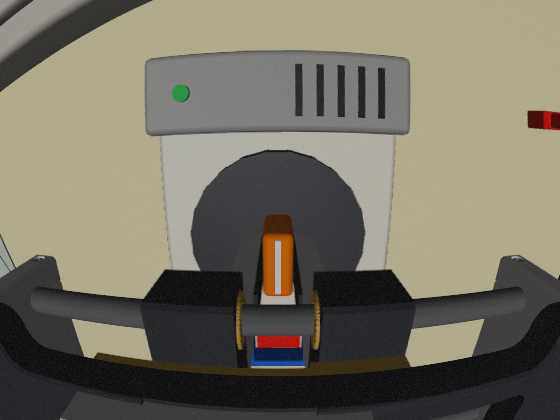

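The wrist view shows the grip (278,260) in line with the red strip (278,340). I'll release, rise and check.

Request:
{"fn": "carry_out", "kwargs": {"deltas": [[[0,0,0],0,0.5],[[0,0,0],0,0.5],[[0,0,0],0,0.5],[[0,0,0],0,0.5],[[0,0,0],0,0.5],[[0,0,-1],0,0.5],[[0,0,-2],0,0.5],[[0,0,-2.5],0,0.5],[[0,0,-2.5],0,0.5],[[0,0,-2.5],0,0.5],[[-1,0,-2.5],0,0.5],[[-1.5,0,-1],0,0.5],[[-1.5,0,-1],0,0.5],[[0,0,0],0,0.5],[[0,0,0],0,0.5],[[0,0,0],0,0.5]]}}

```text
clock: 6.63
eef_pos: [538.0, 187.7, 226.2]
eef_rot: [3.141, 0.0, -0.152]
wrist_force: [-0.1, 0.1, 0.7]
finger_gap: 47.2
```

```bash
python3 -c "
from h import *
im,d,c=cam('wrist'); save('pics/w3.png',im); print(c)
save('pics/w3c.png',cv2.resize(im[120:320,200:360],None,fx=3,fy=3,interpolation=2))
goto(614.6,-163.7,180,-18.5)"
```

```text
{'mtx': array([[325.1922621 ,   0.        , 277.5496305 ],
       [  0.        , 325.1922621 , 205.97375541],
       [  0.        ,   0.        ,   1.        ]]), 'eye': array([607.04702481, 176.85522945, 383.46362114]), 'orientation': array([ 2.89556383e+00, -1.98620648e-03, -1.72317198e+00])}
turn deg 9.769451491436932
cur yaw cm: [12.908 33.566  4.581]
goal yaw cm: [18.416 30.889  4.581]
pos [538.  187.7 225.8] yaw -8.73 gap 46.7 F [0.3 0.5 0.2] t 6.6833
```

View pics/w3.png

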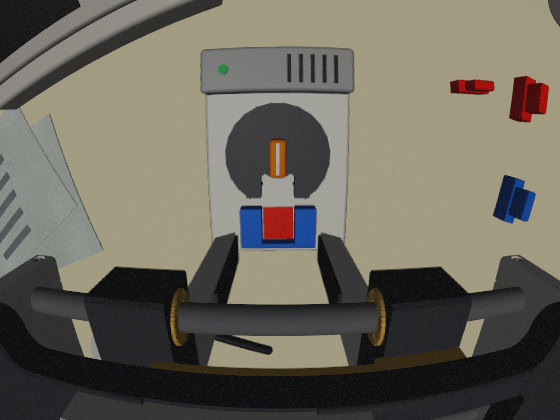

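View pics/w3c.png

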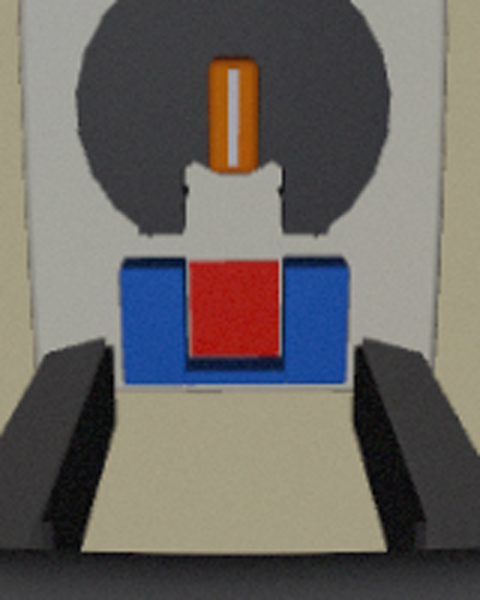

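```bash
python3 - <<'E'
from h import *
f=lambda u,v,z: wray(200+u/3,120+v/3,z)[:2].round(1)
import itertools
a=f(232.5,70,83);b=f(232.5,165,83);print("line",a,b,np.degrees(np.arctan2(*(a-b)[::-1])),(f(210,113,83)+f(258,113,83))/2)
for s in((187,262),(187,355),(281,262),(281,355)): print("strip",s,f(*s,26))
print("rail outer top",f(121,262,43),f(349,262,43),f(124,383,43),f(347,383,43))
for v in(205,225): print("keyway",f(184.5,v,43),f(283,v,43))
print("disc LR",f(77,105,43),f(390,105,43))
E
```

```text
line [591.1 178.7] [561.8 183.2] -8.731467269414185 [577.85 180.3 ]
strip (187, 262) [519.3 207.1]
strip (187, 355) [482.4 213.2]
strip (281, 262) [513.9 171.9]
strip (281, 355) [476.8 177.1]
rail outer top [527.1 229.3] [514.5 147.8] [480.8 236.8] [468. 154.]
keyway [544.2 203.1] [538.9 168.5]
keyway [537.  204.3] [531.7 169.5]
disc LR [585.6 234.9] [568.9 126. ]
```

Hub and slot agree: grip -8.7°, block about -8.6°. Taking the jaws as centred on the hub axis, the seat is at about (516.9, 191.0). Next is the key.

Request:
{"fn": "carry_out", "kwargs": {"deltas": [[[0,0,0],3,0.5],[[0,1,0],4,0.5],[[0.8,1.4,0],2.8,0.5],[[1.4,2.3,0],0,0.5],[[1.4,2.3,0],0,0.5],[[1.4,2.3,0],0,0.5],[[1.4,2.3,0],0,0.5],[[1.4,2.3,0],0,0.5],[[1.4,2.3,0],0,0.5],[[1.4,2.3,0],0,0.5],[[1.4,2.3,0.5],0,0.5],[[1.4,2.3,0.5],0,0.5],[[1.4,2.3,0.5],0,0.5],[[1.4,2.3,1],0,0.5],[[1.4,2.2,1],0,0.5],[[0.8,1,1],0,0.5],[[0,0,0],0,0.5],[[0,0,0],0,0.5],[[0,0,0],0,0.5]]}}

```text
clock: 8.27
eef_pos: [616.0, -162.6, 181.6]
eef_rot: [-3.141, 0.0, -0.322]
wrist_force: [0.7, 0.3, 0.8]
finger_gap: 47.0
```

```bash
python3 -c "
from h import *
im,d,c=cam('wrist'); save('pics/w4.png',im); 
save('pics/w4c.png',cv2.resize(im[160:280,210:350],None,fx=5,fy=5,interpolation=2))
goto(614.6,-163.7,55,-18.5)"
```

```text
turn deg 0.04923908982587122
cur yaw cm: [-0.101  0.163 12.702]
goal yaw cm: [-0.101  0.163 12.702]
pos [ 616.1 -162.5  182. ] yaw -18.45 gap 47.1 F [-0.3 -0.   0.2] t 8.3167
```

View pics/w4.png

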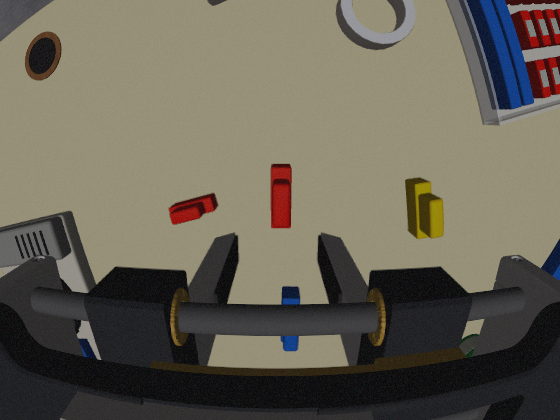

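View pics/w4c.png

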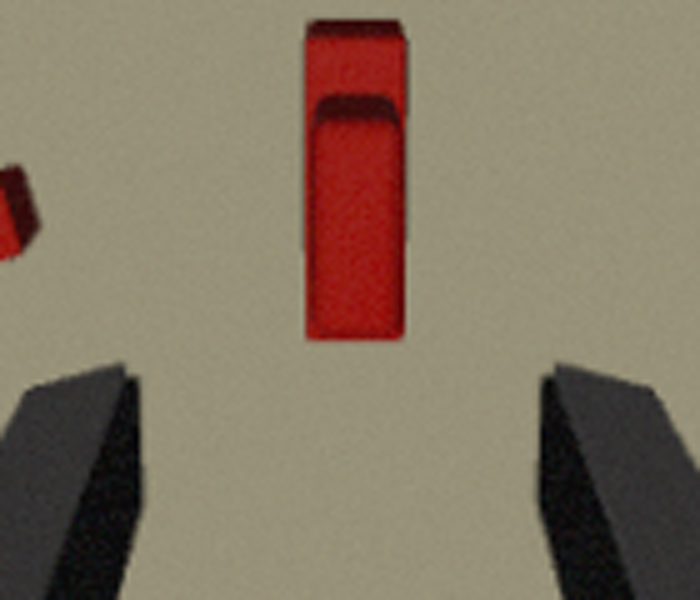

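```bash
python3 -c "
from h import *
g=lambda u,v,z: wray(210+u/5,160+v/5,z).round(1)
a=g(355.5,122,61);b=g(355.5,340,61);m=(a+b)/2;print(a,b,m,np.degrees(np.arctan2(*(a-b)[1::-1])),np.linalg.norm(a-b),np.linalg.norm(g(307,230,61)-g(404,230,61)))
goto(m[0],m[1],55,-18.5)"
```

```text
[ 633.5 -172.3   61. ] [ 595.7 -159.8   61. ] [ 614.6  -166.05   61.  ] -18.298422204003707 39.81318876955219 17.202906731131236
turn deg 0.04923908982587122
cur yaw cm: [-0.027  0.386 12.702]
goal yaw cm: [-0.026  0.386 12.702]
pos [ 616.1 -162.5  182. ] yaw -18.45 gap 47.1 F [-0.3 -0.   0.2] t 8.3167
```

Request:
{"fn": "carry_out", "kwargs": {"deltas": [[[-0.05,0.25,1],0,0.5],[[0,0,2],0,0.5],[[0,0,2.5],0,0.5],[[0,0,2.5],0,0.5],[[0,0,2],0,0.5],[[0,0,1.5],0,0.5],[[0,0,0.8],0,0.5],[[0,0,0.4],0,0.5],[[0,0,0],0,0.5],[[0,0,0],0,0.5],[[0,0,0],0,0.3],[[0,0,0],0,0],[[0,0,0],0,0],[[0,0,0],0,0],[[0,0,0],0,0],[[0,0,0],0,0],[[0,0,0],0,0]], "grip_force": 25}}

```text
clock: 9.73
eef_pos: [614.7, -165.9, 54.6]
eef_rot: [-3.142, -0.0, -0.323]
wrist_force: [-0.6, 0.1, 1.4]
finger_gap: 15.7
```

```bash
python3 -c "
from h import *
goto(516.9,191,90,-8.6)"
```

```text
turn deg -9.91848660641463
cur yaw cm: [-20.608 -30.737  -3.542]
goal yaw cm: [-15.005 -33.827  -3.542]
pos [ 614.7 -165.9   54.6] yaw -18.52 gap 15.7 F [-0.6  0.1  1.4] t 9.7333
```

Request:
{"fn": "carry_out", "kwargs": {"deltas": [[[0,0,-1],0,0],[[0,0,-2],0,0],[[0,0,-2.5],0,0],[[0,0,-2.5],0,0],[[0,0,-2],-2,0],[[-0.4,-0.9,-1],-4,0],[[-0.8,-1.8,0],-4,0],[[-1.1,-2.5,0],0,0],[[-1.1,-2.5,0],0,0],[[-1.1,-2.5,0],0,0],[[-1.1,-2.5,0],0,0],[[-1.1,-2.5,0],0,0],[[-1.1,-2.5,0],0,0],[[-1.1,-2.5,0],0,0],[[-1.1,-2.5,0],0,0],[[-1.1,-2.5,0],0,0],[[-1.1,-2.5,0],0,0],[[-1.1,-2.5,0],0,0],[[-1.1,-2.5,0],0,0],[[0,0,0],0,0]]}}

```text
clock: 11.4
eef_pos: [522.2, 182.9, 165.2]
eef_rot: [-3.141, -0.0, -0.145]
wrist_force: [0.3, 0.8, -0.7]
finger_gap: 15.8
```

Request:
{"fn": "carry_out", "kwargs": {"deltas": [[[0,0,0],0,0],[[0,0,0],0,0]]}}

```text
clock: 11.57
eef_pos: [523.5, 179.0, 164.9]
eef_rot: [-3.142, -0.0, -0.149]
wrist_force: [-0.4, 0.5, -1.6]
finger_gap: 16.2
```

```bash
python3 -c "
from h import *
goto(516.9,191,115,-8.6)"
```

```text
turn deg 0.09124641700834957
cur yaw cm: [-0.828 -1.087  4.987]
goal yaw cm: [-0.83  -1.085  4.987]
pos [523.5 179.  164.9] yaw -8.51 gap 16.2 F [-0.4  0.5 -1.6] t 11.5667
```

Request:
{"fn": "carry_out", "kwargs": {"deltas": [[[-0.4,-0.5,1],0,0],[[-0.4,-0.6,1.5],0,0],[[0,0,1.5],0,0],[[0,0,1],0,0],[[0,0,0],0,0],[[0,0,0],0,0],[[0,0,0],0,0]]}}

```text
clock: 12.15
eef_pos: [517.5, 191.2, 115.1]
eef_rot: [-3.141, -0.001, -0.149]
wrist_force: [-0.3, -0.4, -1.1]
finger_gap: 15.7
```

```bash
python3 -c "
from h import *
im,d,c=cam('wrist'); save('pics/w5.png',im[80:420])
im,d,c=cam('scene'); save('pics/s5.png',cv2.resize(im[250:400,230:420],None,fx=4,fy=4,interpolation=2))
goto(516.9,191,79.6,-8.6)"
```

```text
turn deg 0.06309469923523103
cur yaw cm: [-0.052  0.046  3.565]
goal yaw cm: [-0.052  0.047  3.565]
pos [517.5 191.4 115.2] yaw -8.54 gap 15.9 F [-0.4  0.2 -0.9] t 12.25
```

View pics/w5.png

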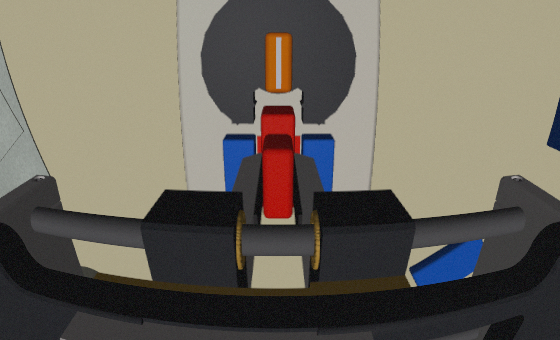

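View pics/s5.png

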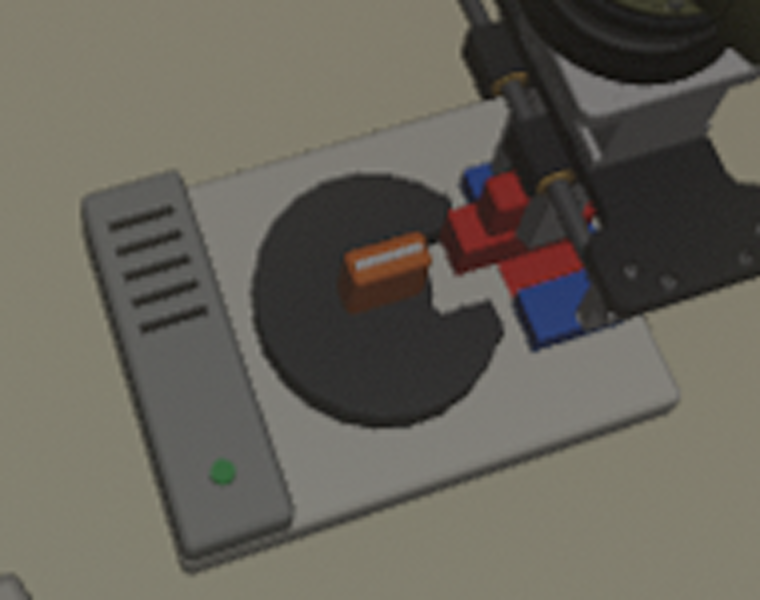

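```bash
python3 -c "
from h import *
a=wray(278,80+136,121.5);b=wray(278,80+217,121.5);print(a,b,(a+b)/2, np.linalg.norm(a-b))"
```

```text
[543.93405346 186.69132122 121.5       ] [499.60159799 193.32545082 121.5       ] [521.76782573 190.00838602 121.5       ] 44.82608931734903
```

```bash
python3 -c "
import cv2
im=cv2.imread('pics/w5.png'); cv2.imwrite('pics/w5c.png',cv2.resize(im[20:230,215:340],None,fx=3.8,fy=3.8,interpolation=2)[:, :])
print(im[:,268:290].shape)"
```

```text
(340, 22, 3)
```

View pics/w5c.png

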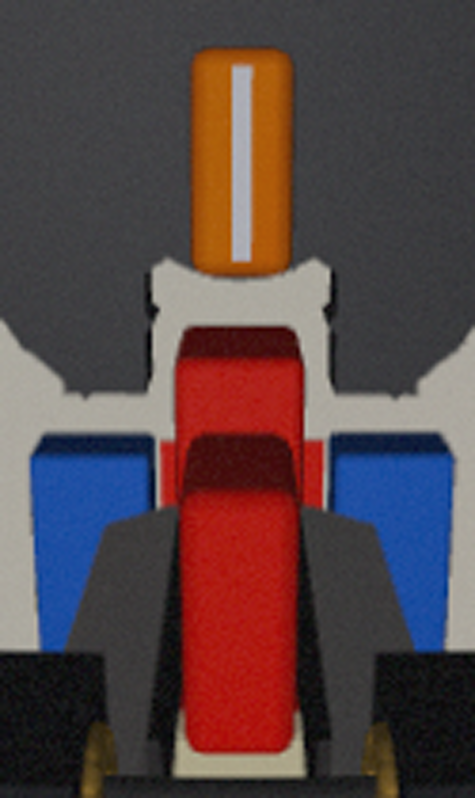

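```bash
python3 -c "
from h import *
g=lambda v,z: wray(278,100+v/3.8,z).round(1)
a,b=g(490,121.5),g(752,121.5);print('grip',a,b,(a+b)/2,np.linalg.norm(a-b)); print('blade far',g(358,90.5))
a,b=g(50,83),g(272,83);print('bar',a,b,(a+b)/2,np.linalg.norm(a-b)); print('rail near hub',g(455,43))"
```

```text
grip [537.4 187.7 121.5] [499.1 193.4 121.5] [518.25 190.55 121.5 ] 38.72182846922388
blade far [548.1 186.   90.5]
bar [594.  179.1  83. ] [560.  184.2  83. ] [577.   181.65  83.  ] 34.38037230746637
rail near hub [519.2 190.2  43. ]
```

Key centred between rails, and about 1 mm too near the hub, so I'll correct that and lower.

Request:
{"fn": "carry_out", "kwargs": {"deltas": [[[-0.1,0,0],0,0],[[0,0,0.8],0,0],[[0,0,0.8],0,0],[[0,0,0.8],0,0],[[0,0,0.5],0,0],[[0,0,0.3],0,0],[[0,0,0.2],0,0],[[0,0,0],0,0],[[0,0,0.1],0,0],[[0,0,0],0,0],[[0,0,0],0,0]]}}

```text
clock: 13.17
eef_pos: [516.2, 191.6, 79.7]
eef_rot: [-3.141, -0.0, -0.149]
wrist_force: [0.5, -0.2, -0.6]
finger_gap: 15.5
```

Request:
{"fn": "carry_out", "kwargs": {"deltas": [[[0,0,0.06],0,0],[[0,0,0],0,0],[[0,0,0],0,0]]}}

```text
clock: 13.42
eef_pos: [516.2, 191.6, 79.5]
eef_rot: [-3.141, -0.001, -0.149]
wrist_force: [-1.7, -0.3, 4.6]
finger_gap: 15.6
```

Request:
{"fn": "carry_out", "kwargs": {"deltas": [[[0,0,0.05],0,0],[[0,0,0],0,0],[[0,0,0],0,0]]}}

```text
clock: 13.67
eef_pos: [516.3, 191.7, 79.5]
eef_rot: [-3.141, -0.001, -0.149]
wrist_force: [-5.5, -1.1, 11.6]
finger_gap: 16.1
```

Contact at the expected height: TCP z is 79.5, base contact was predicted at 79.6. Releasing.

Request:
{"fn": "carry_out", "kwargs": {"deltas": [[[0,0,-0.06],0,0],[[0,0,0],0,0.1],[[0,0,0],0,0.4],[[0,0,0],0,0.4],[[0,0,0],0,0.4],[[0,0,0],0,0.4],[[0,0,-0.5],0,0.4],[[0,0,-1.5],0,0.4],[[0,0,-2.5],0,0.4],[[0,0,-2.5],0,0.4],[[0,0,-2.5],0,0.4],[[-2,0,-2.5],0,0.4],[[-2.5,0,-2],0,0.4],[[-2,0,-1],0,0.4],[[0,0,0],0,0.4],[[0,0,0],0,0.4],[[0,0,0],0,0.4]]}}

```text
clock: 15.08
eef_pos: [452.1, 201.1, 228.7]
eef_rot: [3.141, 0.0, -0.149]
wrist_force: [0.5, 0.1, 0.7]
finger_gap: 37.6
```

```bash
python3 -c "
from h import *
im,d,c=cam('wrist'); save('pics/w6.png',cv2.resize(im[90:290,190:370],None,fx=3,fy=3,interpolation=2))
im,d,c=cam('scene'); save('pics/s6.png',cv2.resize(im[250:400,230:420],None,fx=4,fy=4,interpolation=2)); np.savez('scene6.npz',im=im,d=d,K=c['mtx'],e=c['eye'],o=c['orientation'])
W=cloud(im,d,c['mtx'],c['eye'],np.array(c['orientation'])); hsv=cv2.cvtColor(im,cv2.COLOR_RGB2HSV).astype(int)
m=((hsv[...,0]<7)|(hsv[...,0]>172))&(hsv[...,1]>150)&(hsv[...,2]>60)&(abs(W[...,0]-517)<60)&(abs(W[...,1]-191)<60)
P=W[m];
for lo,hi in((80,95),(48,60)):
  q=P[(P[:,2]>lo)&(P[:,2]<hi)]; print(lo,len(q),np.median(q[:,2]),box(q))
goto(516.9,191,79.6,-8.6)"
```

```text
80 181 86.71080436136708 (array([517.2, 193.2]), 38.1, 13.7, 170.9)
48 150 55.58260649791083 (array([516.7, 194.2]), 61.0, 18.4, 168.9)
turn deg 0.05692943109906423
cur yaw cm: [ 6.554  0.028 14.86 ]
goal yaw cm: [ 6.554  0.021 14.86 ]
pos [452.1 201.  228.2] yaw -8.54 gap 37.7 F [0.8 0.8 0.3] t 15.1833
```

View pics/w6.png

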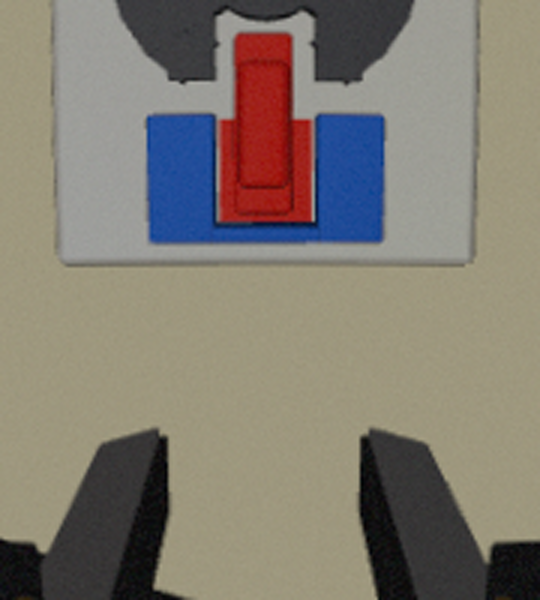

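View pics/s6.png

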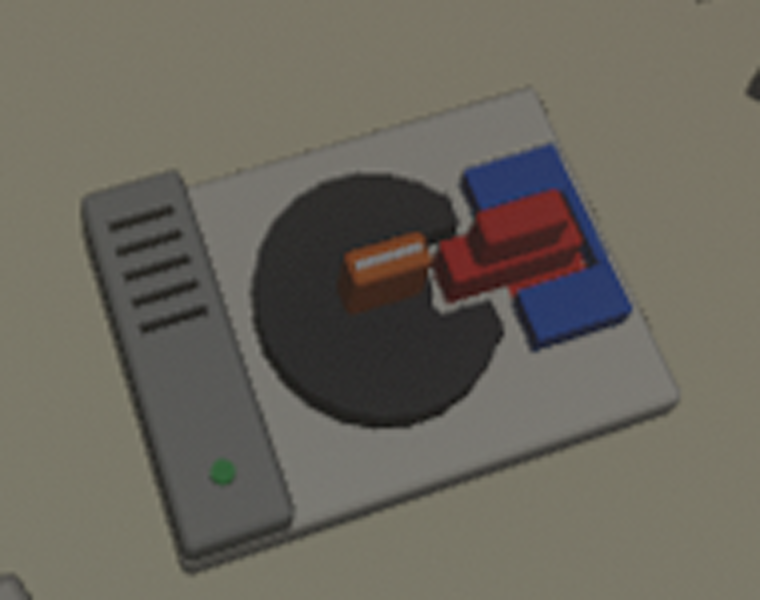

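Both views show the key upright in keyway and slot with clear margins all round. Grip top reads 86.7 mm (86 expected) and blade top 55.6 mm (55 expected). The key centre is (517.2, 193.2), against the seat at (517.0, 192.6) from the same camera. Handing in.

```bash
python3 -c "
from h import *
print(workorder.sign_off())"
```

```text
the job is handed in; nothing more can be done
None
```

The rewinder is ready for transport, and the job was handed in at about 15 s of the 51 s allowed. I turned the hub by its orange grip from about +37° to the slot, let go, then set the larger red key upright on the seat, released it and drew the arm back clear.

**Hub:** the grip line read -8.7° and the slot block about -8.6°. That was measured before the key went in; the final pictures still show the keyway in line with the slot.

**Key:** touchdown came at the predicted height with about 12 N of wrist force. After release, the scene camera put the key about 0.6 mm from the seat. Its heights were within 1 mm of fully down, and it stands clear of the keyway, rails and end stop.

**Disagreement:** the cameras differed by about 2–3 mm in y on the hub axis. I used the arm's own position while gripping the hub bar as the reference. No check failed.

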